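Switch on the document desk in order

ROBOT

A 6-joint arm with a two-finger parallel gripper is mounted at the origin on the work surface. World frame = base frame: x ahead of the robot, y to its left, z up, the work surface at z = 0. Lengths are in m, angles in rad, forces in N, time in s.
With the tool pointing down it reaches from about 0.325 to 0.9 m from the base axis. Payload 6.1 kg.
Tool frame: the origin (TCP) lies between the finger pads; the fingertips stand 25 mm ahead of it and the grasp point (between the pads) lies 6 mm ahead of it; x points along the fingers, z is the direction in which the jaws open and shut, and the axes are right-handed (so a half turn about x gives the same grasp; the last joint's range is limited). The gripper opens to 85 mm and grips with 20 to 120 N. Pads are 22 mm wide; open, the fingers measure 114 mm over their backs; the gripper's body (76 mm by 85 mm) begins 54 mm behind the grasp point. The pads swing forward as they close: fully open they stand 13 mm farther back than shut.
Start: joints at [0.978, 0.22, 1.526, -0, 1.395, -0.126], TCP at [0.281, 0.558, 0.256] pointing down, gripper open.
Joint ranges: [-2.98, 2.98], [-0.91, 2.08], [0.09, 2.57], [-1.24, 4.39], [0.2, 2.65], [-2.68, 2.68]. Speed limits (rad/s): [2.57, 2.57, 3.01, 3.14, 3.14, 3.14].

INTERFACE

Orientations are given as [roll, pitch, yaw] about the fixed x, y, z axes, in that order (R = Rz(yaw) Ry(pitch) Rx(roll)).
In Python, from plant import get_obs, imaging, arm gives the robot as it stands.
- The arm moves only by the shell command python3 -m handwheel 'ROWS'. ROWS is JSON, a list of rows, each a list of 7 numbers: the shift along the tool's x, y, z in mm, then the turn, a rotation vector about the tool's x, y, z in degrees, then the closure in counts, from 0 (fully open) to 255 (shut). A call has 1 to 8 rows; each row shifts and turns the commanded pose from where the row before left it, along the tool's axes as they then stand; what a row does not reach is not made up. A row lasts 1/8 s, in which the tool goes at most 62.5 mm and 10.7 degrees, less where a joint would pass 70% of its speed; a pose out of reach is approached as far as the arm can. A call with a gripper value outside its range is refused whole. The fingers move at their own pace and stop on an object; the grip force is fixed at half the most. Time passes only in rows, so rows that do not move let the fingers close. It gives the time, the measured TCP pose, the force and the opening at its end, in the units of the state.
- get_obs(): the state, without advancing time (a new reading comes with each control period).
- imaging.camera(name): name is "scene" or "side" or "wrist"; returns a dict with "frame" (384x512x3 uint8, red, green, blue), "range_z" (384x512 float32, m along the optical axis (not along the pixel's ray), 0 where there is no reading), "mtx" (3x3 intrinsics, pixels), "origin" and "orientation" of the camera in the world. Camera axes: x right, y up, looking along -z (the intrinsics and any distortion apply to the point x, -y, -z); pixel columns grow to the right and rows downward; lengths in m; the calibration is good to about 2 mm. The wrist camera is an equidistant fisheye: a pixel r from the principal point sees the ray r / f radians off the axis. A picture is of the moment at which its call begins.
- arm.finish_job(): hands the job in, once; it reports no verdict.
The state is a dict: "t": time; "joint_positions": joint angles; "joint_velocities": joint speeds; "joint_torque": joint torques, N m; "eef_pos": TCP position; "ee_rot": TCP orientation; "wrist_force": force on the tool from outside, world axes, zero at the start; "wrist_torque": the same for the moment, N m; "finger_gap": opening from 0.0 (shut) to 1.0 (fully open).
Only numpy, scipy, OpenCV 4.12 (cv2) and the standard library are available. Lean on these libraries where they do the work, as an engineer would, in place of code of your own. Each camera call takes 0.05 s, during which the arm holds its last target. There are 200 camera calls.

TASK

Switch on the equipment of the service desk for the day: with the fingertips, press down the tall key on the power box, then the one on the ID reader, then the one on the ticket printer, in that order, each with a light press well down, so that it stays down by itself; they need not be forced to the stop. Nothing is to be picked up, shoved out of its place or knocked over, and the small reset button on the power box is to be left alone.

Things in the scene. Friction and masses are not known exactly. Their poses are not given: they have to be found in the camera images.
- power_box: Power box: a long low white box, 70 x 200 x 50 mm (x, y, z), with round outlets on top. Origin: centre of the underside; z up. The large round key is on top at y = +72 mm, the small reset button at y = -82 mm. Loose on rubber feet: light taps leave it where it is, more than 30 N may damage it.
- power_key_top (a point): Centre of the top of the power box's key: a tall round black key of 28 mm diameter, 72 mm above the table when up. It moves with the key.
- power_key (a joint): Travel of the power box's key in m: 0 up (off), 0.016 fully down. It slides straight down up to 16 mm into the housing against friction and a light spring (about 3.5 N to start it, 6 N at 10 mm, 7.5 N at 16 mm, then a hard stop); let go, it stays where it was left (from the very bottom it rises back about 2 mm). It counts as on when it is at least 7 mm down; 9 to 14 mm is a good press. Up, its top stands 22 mm proud of the housing, fully down 6 mm proud.
- reset_key_top (a point): Centre of the top of the power box's reset button: round, black, 12 mm diameter, only 4 mm proud of the housing. To be left alone.
- reset_key (a joint): Travel of the reset button in m: 0 up, 0.003 down; springs back.
- id_reader: ID reader: a grey box, 120 x 140 x 60 mm (x, y, z), with a dark glass window on top over its far half. Origin: centre of the underside; z up. Its key is on top at x = -36 mm, y = 0. Loose on rubber feet: light taps leave it where it is, more than 30 N may damage it.
- reader_key_top (a point): Centre of the top of the ID reader's key: a tall black bar, 18 x 50 mm (x, y of the reader), 82 mm above the table when up. It moves with the key.
- reader_key (a joint): Travel of the ID reader's key in m: 0 up (off), 0.016 fully down. It slides straight down up to 16 mm into the housing against friction and a light spring (about 3.5 N to start it, 6 N at 10 mm, 7.5 N at 16 mm, then a hard stop); let go, it stays where it was left (from the very bottom it rises back about 2 mm). It counts as on when it is at least 7 mm down; 9 to 14 mm is a good press. Up, its top stands 22 mm proud of the housing, fully down 6 mm proud.
- ticket_printer: Ticket printer: a white block, 130 x 120 x 85 mm (x, y, z), with a grey cover and a dark ticket slot on top. Origin: centre of the underside; z up. Its key is on top at x = -36 mm, y = -30 mm. Loose on rubber feet: light taps leave it where it is, more than 30 N may damage it.
- printer_key_top (a point): Centre of the top of the ticket printer's key: a tall black square key, 26 x 26 mm, 107 mm above the table when up. It moves with the key.
- printer_key (a joint): Travel of the ticket printer's key in m: 0 up (off), 0.016 fully down. It slides straight down up to 16 mm into the housing against friction and a light spring (about 3.5 N to start it, 6 N at 10 mm, 7.5 N at 16 mm, then a hard stop); let go, it stays where it was left (from the very bottom it rises back about 2 mm). It counts as on when it is at least 7 mm down; 9 to 14 mm is a good press. Up, its top stands 22 mm proud of the housing, fully down 6 mm proud.
- stapler: Bystander: black stapler, 130 x 34 x 45 mm, long along its x, standing between two devices. Origin: centre of the underside.
- wood_stamp: Bystander: wooden hand stamp, 36 mm diameter, 50 mm tall, standing between two devices. Origin: centre of the underside.
- jar: Bystander: glass jar with a metal lid, 64 mm diameter, 70 mm tall. Origin: centre of the underside.
- mug: Bystander: white mug, 78 mm diameter, 90 mm tall. Origin: centre of the underside.
- pen_cup: Bystander: red pen cup, 76 mm diameter, 95 mm tall, pens up to 155 mm. Origin: centre of the underside.
Things that resemble listed ones, but are neither listed nor needed, are in the scene too. Leave any green or red look-alike of the id_reader alone.

How it is judged:
By the outcome, as a careful person would: the job done as asked, in the order asked, and still so for the second after the job is handed in, with the robot touching nothing.
It also fails if it takes over 51 s, if anything falls off the work surface, if the arm or the gripper's body presses on something with over 40 N, if the wrist force passes 120 N, or if a joint passes its speed limit or range.

## Working session

There is one attempt and no reset: what is moved stays moved. The work goes in short steps, Python scripts to look and compute and a shell command to move; the robot and the scene stay as the last step left them, time stands still between calls to the robot, and variables do not carry over. Pictures are saved under pics/ and viewed, about 8 in all and at most 12, crops included, and the job is handed in when it is done.

```bash
ls; mkdir -p pics; cat > h.py <<'E'
import numpy as np, cv2
from plant import get_obs, imaging, arm
def snap(name,save=None):
    c=imaging.camera(name)
    if save: cv2.imwrite('pics/'+save,c['frame'][:,:,::-1])
    np.savez('pics/'+name+'_last.npz',**{k:np.asarray(v) for k,v in c.items()})
    return c
E
python3 - <<'E'
from h import *
for n in('scene','side'):
    c=snap(n,n+'1.png'); print(n,c['mtx'],c['origin'],c['orientation'],{k for k in c})
print(get_obs())
E
```

```text
pics
scene [[441.21435795   0.         257.87090922]
 [  0.         441.21435795 192.98049686]
 [  0.           0.           1.        ]] [0.98995397 0.54059864 1.22674576] [ 0.54788763 -0.00952545  2.5058998 ] {'mtx', 'orientation', 'origin', 'frame', 'range_z'}
side [[446.37239412   0.         256.78247848]
 [  0.         446.37239412 193.29396429]
 [  0.           0.           1.        ]] [-0.05671866 -0.78754414  0.7069465 ] [ 1.02009017 -0.00327625 -0.66397017] {'mtx', 'orientation', 'origin', 'frame', 'range_z'}
{'t': 0.1, 'joint_positions': array([ 9.77868600e-01,  2.21136075e-01,  1.52752279e+00, -4.04628358e-05,
        1.39467147e+00, -1.26107707e-01]), 'joint_velocities': array([ 0.00021985, -0.0029866 , -0.00317888,  0.00112425, -0.00198406,
       -0.00014495]), 'joint_torque': array([-1.32266257e-03, -4.98242390e+01, -3.90546870e+01, -2.78490097e-04,
        5.66179573e-03, -6.41498946e-05]), 'eef_pos': array([0.28101542, 0.55769666, 0.25530171]), 'ee_rot': array([ 3.03839913,  1.56905819, -2.14080275]), 'wrist_force': array([0.20641109, 0.01253841, 0.03199868]), 'wrist_torque': array([ 0.00042239,  0.03958522, -0.02483912]), 'finger_gap': 0.9995174693232095}
```

View pics/scene1.png

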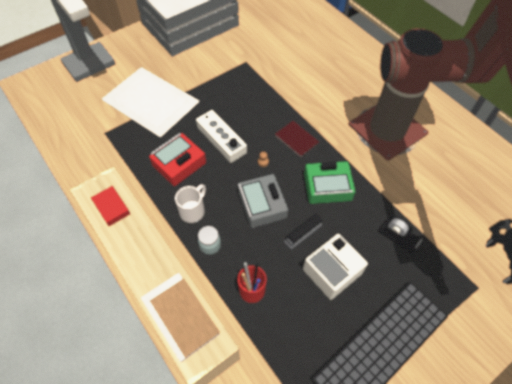

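View pics/side1.png

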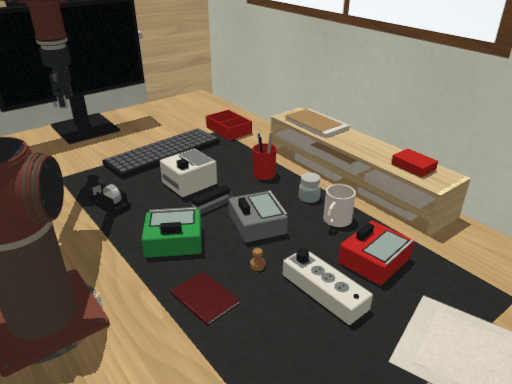

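The scene view shows the white power box at (221,135), the grey reader at (262,200) and the printer at (335,265). The red (178,158) and green (329,182) boxes are look-alikes; only the grey one fits the id_reader. I'll deproject the key tops in both views and enlarge a crop.

```bash
cat >> h.py <<'E'
from scipy.spatial.transform import Rotation as Ro
def cloud(c):
    K=c['mtx'];d=c['range_z'];v,u=np.mgrid[:d.shape[0],:d.shape[1]]
    p=np.stack([(u-K[0,2])/K[0,0]*d,-(v-K[1,2])/K[1,1]*d,-d],-1)
    return p@Ro.from_euler('xyz',c['orientation']).as_matrix().T+c['origin']
def ray(c,uv,z):
    K=c['mtx'];r=Ro.from_euler('xyz',c['orientation']).as_matrix()@np.array([(uv[0]-K[0,2])/K[0,0],-(uv[1]-K[1,2])/K[1,1],-1])
    o=np.asarray(c['origin']);return o+r*(z-o[2])/r[2]
E
python3 - <<'E'
from h import *
S=[('power',.072,(238,157),(302,257),.05),('reader',.082,(268,180),(244,206),.06),('printer',.107,(339,243),(182,164),.085)]
for n,i in(('scene',2),('side',3)):
    c=dict(np.load(f'pics/{n}_last.npz'));P=cloud(c);f=c['frame'].astype(int)
    for s in S:
        u,v=s[i];sl=np.s_[v-16:v+17,u-16:u+17];p=P[sl];dark=f[sl].max(-1)<60
        m=dark&(abs(p[...,2]-s[1])<.006)&(c['range_z'][sl]>0)
        vv,uu=np.nonzero(m);
        if len(uu)==0: print(n,s[0],'none');continue
        q=p[m];px=(uu.mean()+u-16,vv.mean()+v-16)
        print(n,s[0],len(q),px,q.mean(0).round(4),np.ptp(q,axis=0).round(3),'ray',ray(c,px,s[1]).round(4))
    if n=='scene':
        # body tops orientation
        for nm,z,(u,v),R in(('power',.05,(221,135),40),('reader',.06,(262,200),40),('printer',.085,(335,265),45)):
            m=(abs(P[...,2]-z)<.006);m[:]&=(c['range_z']>0)
            k,l=cv2.connectedComponents(m.astype(np.uint8));m=l==l[v,u] if l[v,u] else l==np.bincount(l[v-8:v+9,u-8:u+9].ravel())[1:].argmax()+1
            r=cv2.minAreaRect((P[m][:,:2]*1000).astype(np.float32));print(nm,m.sum(),r)
a=cv2.imread('pics/scene1.png')[100:310,180:380];b=cv2.imread('pics/side1.png')[140:320,140:380]
a=cv2.resize(a,None,fx=2.5,fy=2.5,interpolation=2);b=cv2.resize(b,(300,225),interpolation=2)
o=np.zeros((525,800,3),np.uint8);o[:,:500]=a;o[:225,500:]=b;cv2.imwrite('pics/crop1.png',o)
E
```

```text
scene power 16 (np.float64(232.625), np.float64(142.25)) [ 0.5133 -0.2271  0.071 ] [0.017 0.011 0.007] ray [ 0.5137 -0.2265  0.072 ]
scene reader 56 (np.float64(273.0), np.float64(190.375)) [0.5235 0.0046 0.082 ] [0.023 0.039 0.011] ray [0.5236 0.0047 0.082 ]
scene printer 41 (np.float64(338.5853658536585), np.float64(243.7317073170732)) [0.4925 0.2627 0.1072] [0.017 0.016 0.009] ray [0.4924 0.2626 0.107 ]
power 856 ((513.5949096679688, -306.41094970703125), (70.13238525390625, 204.5827178955078), 2.7493226528167725)
reader 1365 ((553.4406127929688, -11.295204162597656), (142.03375244140625, 120.7735366821289), 71.30589294433594)
printer 1713 ((523.51220703125, 290.3271484375), (128.96231079101562, 120.50621795654297), 2.831589698791504)
side power 94 (np.float64(302.02127659574467), np.float64(253.21276595744683)) [ 0.5049 -0.2372  0.0716] [0.029 0.028 0.01 ] ray [ 0.5045 -0.2376  0.072 ]
side reader 84 (np.float64(243.64285714285717), np.float64(203.45238095238096)) [ 0.5151 -0.005   0.0813] [0.026 0.05  0.009] ray [ 0.5144 -0.006   0.082 ]
side printer 48 (np.float64(181.875), np.float64(161.83333333333334)) [0.4836 0.2527 0.1059] [0.026 0.026 0.008] ray [0.4826 0.2508 0.107 ]
```

View pics/crop1.png

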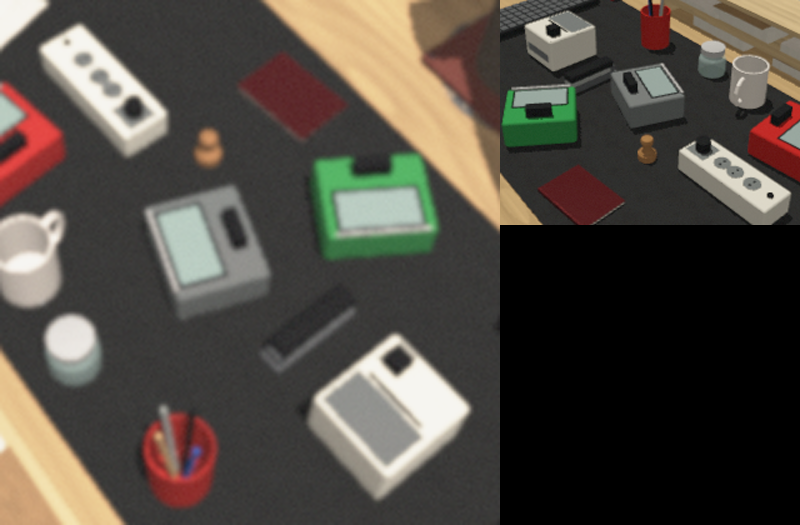

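The crop shows the grey reader with a glass window and a bar key at about (262,200), the power box with its round key at its near/right end, and the printer with a square key. These are the right devices. But the two cameras disagree by about 10 mm (x and y), so one calibration is off; I'll check both against the robot's own gripper and a wrist view.

```bash
cat >> h.py <<'E'
def delta(target,z=None):
    o=get_obs();R=Ro.from_euler('xyz',o['ee_rot']).as_matrix()
    return R.T@(np.asarray(target)-o['eef_pos'])*1000
E
python3 - <<'E'
from h import *
o=get_obs();R=Ro.from_euler('xyz',o['ee_rot']).as_matrix();print(R.round(3))
print(delta([.509,-.232,.2553]).round(1))
w=snap('wrist','wrist1.png');print(w['mtx'],w['origin'],w['orientation'])
E
```

```text
[[-0.001 -0.893  0.45 ]
 [-0.001  0.45   0.893]
 [-1.     0.    -0.002]]
[   0.9 -559.  -602.6]
[[297.31863964   0.         252.44397235]
 [  0.         297.31863964 190.22648188]
 [  0.           0.           1.        ]] [0.22236503 0.58769546 0.37250627] [-0.26598715  0.00278235  1.10531206]
```

```bash
python3 -m handwheel '[[0,-40,-43,0,0,0,255],[0,-40,-43,0,0,0,255],[0,-40,-43,0,0,0,255],[0,-40,-43,0,0,0,255],[0,-40,-43,0,0,0,255],[0,-40,-43,0,0,0,255],[0,-40,-43,0,0,0,255],[0,0,0,0,0,0,255]]'
python3 - <<'E'
from h import *
print(delta([.509,-.232,.2553]).round(1))
E
```

```text
t: 1.15
eef_pos: [0.3968, 0.1599, 0.2563]
ee_rot: [-2.246, 1.57, -1.149]
wrist_force: [-0.4, -0.2, -0.5]
finger_gap: 0.001
[   1.4 -278.6 -297.6]
```

```bash
python3 -m handwheel '[[0,-40,-43,0,0,0,255],[0,-40,-43,0,0,0,255],[0,-40,-43,0,0,0,255],[0,-40,-43,0,0,0,255],[0,-40,-43,0,0,0,255],[0,-40,-43,0,0,0,255],[0,-38,-40,0,0,0,255],[0,0,0,0,0,0,255]]'
python3 - <<'E'
from h import *
print(delta([.509,-.232,.2553]).round(1))
w=snap('wrist','wrist2.png');print(w['origin'],w['orientation'])
s=snap('scene','scene2.png');d=snap('side','side2.png')
a=cv2.resize(w['frame'],(512,384));o=np.zeros((600,800,3),np.uint8);o[:384,:512]=a
o[384:,:288]=cv2.resize(s['frame'],(288,216));o[384:,300:588]=cv2.resize(d['frame'],(288,216))
cv2.imwrite('pics/w2.png',o[:,:,::-1])
E
```

```text
t: 2.15
eef_pos: [0.5107, -0.2299, 0.2553]
ee_rot: [1.691, 1.57, 2.792]
wrist_force: [-0.1, 1.1, 0.0]
finger_gap: -0.002
[-0.   0.6 -2.6]
[ 0.45218154 -0.19998118  0.37256136] [-0.26519123  0.00112244  1.10244241]
```

View pics/w2.png

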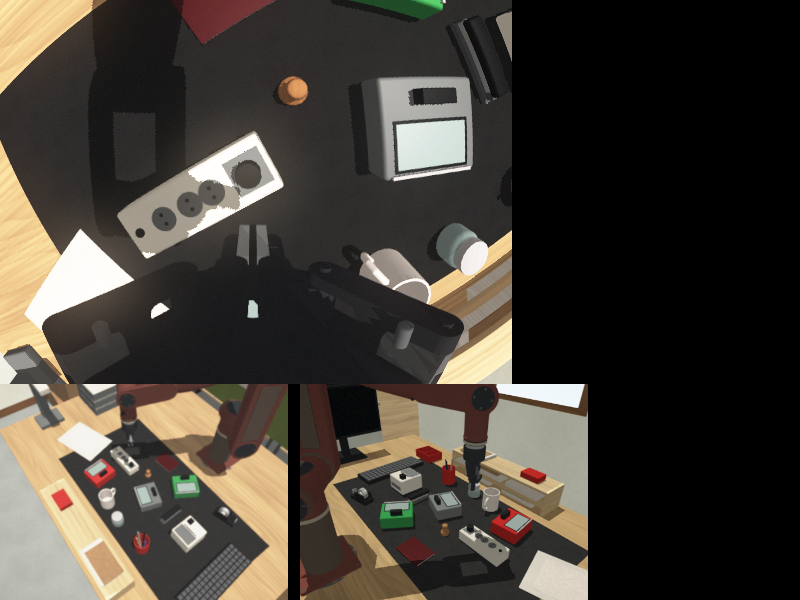

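Wrist view: power key at (247,175), reader key bar at (433,97), closed fingertips at (253,228). I'll project these and use the fingertips, whose place is known, as a check on all three cameras.

```bash
cat >> h.py <<'E'
def wray(c,uv,z):
    K=c['mtx'];a=np.array([(uv[0]-K[0,2])/K[0,0],(uv[1]-K[1,2])/K[1,1]]);t=np.hypot(*a);a=a/t*np.sin(t)
    r=Ro.from_euler('xyz',c['orientation']).as_matrix()@np.array([a[0],-a[1],-np.cos(t)])
    o=np.asarray(c['origin']);return o+r*(z-o[2])/r[2]
def wproj(c,p):
    q=Ro.from_euler('xyz',c['orientation']).as_matrix().T@(np.asarray(p)-c['origin']);q=np.array([q[0],-q[1],-q[2]])
    t=np.arctan2(np.hypot(q[0],q[1]),q[2]);n=q[:2]/np.hypot(q[0],q[1])*t;K=c['mtx'];return n*K[0,0]+K[:2,2]
def proj(c,p):
    q=Ro.from_euler('xyz',c['orientation']).as_matrix().T@(np.asarray(p)-c['origin']);K=c['mtx']
    return np.array([q[0]/-q[2]*K[0,0]+K[0,2],q[1]/q[2]*K[1,1]+K[1,2]])
E
python3 - <<'E'
from h import *
w,s,d=[dict(np.load(f'pics/{n}_last.npz')) for n in('wrist','scene','side')]
print('power',wray(w,(247,175),.072),'reader',wray(w,(433,97),.082))
g=w['frame'].astype(int).max(-1);
m=(g<75).astype(np.uint8)
for n,(u,v),z in(('p',(247,175),.072),('r',(433,97),.082)):
    k,l,st,ce=cv2.connectedComponentsWithStats(m);i=l[v,u];print(n,st[i],ce[i],wray(w,ce[i],z))
e=get_obs()['eef_pos'];tip=e-[0,0,.025];print('tip',tip,wproj(w,tip),proj(s,tip),proj(d,tip))
o=[]
for c in(s,d):
    u,v=proj(c,tip).astype(int);x=c['frame'][v-35:v+35,u-35:u+35][:,:,::-1].copy();x=cv2.resize(x,(390,390),interpolation=2);cv2.drawMarker(x,(195,195),(0,255,0),0,20);o.append(x)
x=w['frame'][130:280,150:350][:,:,::-1].copy();u=wproj(w,tip)-[150,130];x=cv2.resize(x,(520,390));cv2.drawMarker(x,tuple((u*2.6).astype(int)),(0,255,0),0,20)
o=np.hstack(o+[x]);cv2.imwrite('pics/tip.png',cv2.resize(o,(800,240)))
E
```

```text
power [ 0.50776751 -0.23478955  0.072     ] reader [ 0.51725694 -0.01176372  0.082     ]
p [    0     0   512   384 55996] [245.28666333 206.29519966] [ 0.53724558 -0.2519307   0.072     ]
r [409  88  48  17 724] [432.70027624  95.61740331] [ 0.51571423 -0.01150673  0.082     ]
tip [ 0.51005518 -0.22633353  0.23072053] [257.76378338 236.59221489] [231.56076124 108.86095133] [304.60596426 189.44774551]
```

View pics/tip.png

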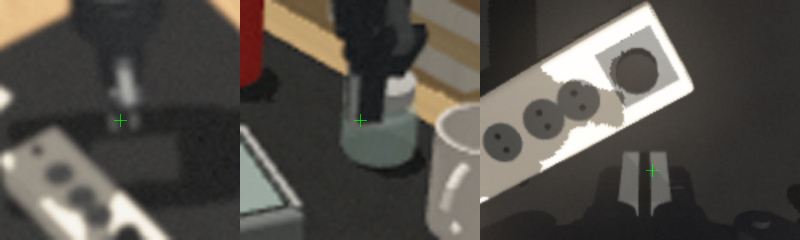

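The scene camera's cross lies about 4 px (10 mm) off the real tip, so the scene camera is the biased one; side and wrist agree. The arm was still settling, so I'll hold briefly and re-measure.

```bash
python3 -m handwheel '[[0,0,0,0,0,0,255],[0,0,0,0,0,0,255]]'
python3 - <<'E'
from h import *
e=get_obs()['eef_pos'];w=snap('wrist','wrist3.png');d=snap('side','side3.png');print(e,get_obs()['eef_pos'])
tip=e-[0,0,.025];print('tip px w',wproj(w,tip),'side',proj(d,tip))
g=w['frame'].astype(int).max(-1)
k,l,st,ce=cv2.connectedComponentsWithStats((g<75).astype(np.uint8));i=l[96,433];print('reader',ce[i],wray(w,ce[i],.082))
x=cv2.cvtColor(w['frame'],cv2.COLOR_RGB2GRAY)[140:210,210:285]
print(cv2.HoughCircles(cv2.resize(x,None,fx=4,fy=4,interpolation=2),cv2.HOUGH_GRADIENT,1,60,param1=80,param2=20,minRadius=30,maxRadius=80))
a=cv2.resize(w['frame'][130:260,190:310],(600,600*130//120)[:2],interpolation=2)[:600];u=(wproj(w,tip)-[190,130])*5
cv2.drawMarker(a,tuple(u.astype(int)),(0,255,0),0,20)
b=d['frame'][150:270,270:340];b=cv2.resize(b,(200,343),interpolation=2);u=(proj(d,tip)-[270,150])*200/70;b=b.copy();cv2.drawMarker(b,tuple(u.astype(int)),(0,255,0),0,12)
o=np.zeros((600,800,3),np.uint8);o[:,:600]=a;o[:343,600:]=b;cv2.imwrite('pics/w3.png',o[:,:,::-1])
E
```

```text
t: 2.55
eef_pos: [0.5101, -0.2267, 0.2566]
ee_rot: [-1.426, 1.57, -0.32]
wrist_force: [-0.6, -0.2, 0.9]
finger_gap: 0.001
[ 0.51011356 -0.22666472  0.2566099 ] [ 0.51011817 -0.22716408  0.25665677]
tip px w [252.21610725 239.97216809] side [304.76232748 189.13573189]
reader [430.70555556  97.57638889] [ 0.51568795 -0.01111706  0.082     ]
[[[136.5 146.5  58.3]]]
```

View pics/w3.png

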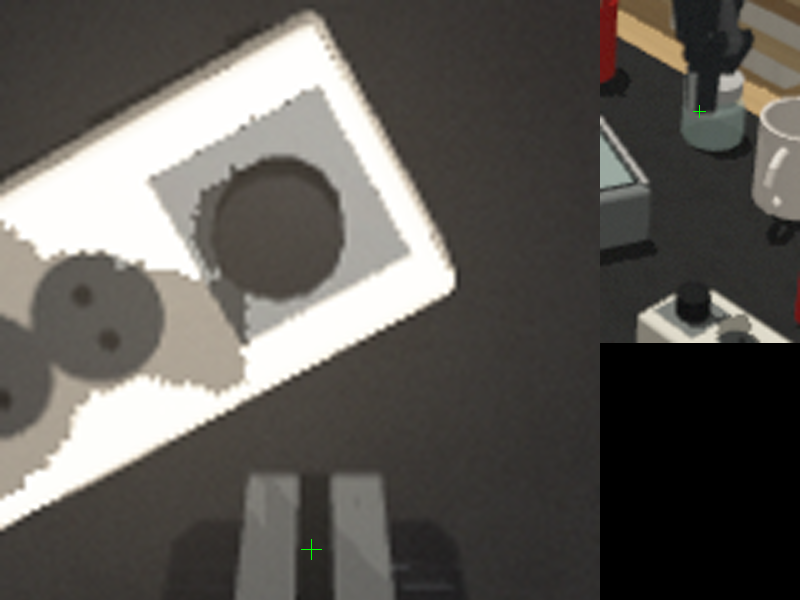

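Settled: key centre at wrist pixel (245,176), finger gap at (253,225) as predicted laterally. I'll work out the offset to the key.

```bash
python3 - <<'E'
from h import *
w=dict(np.load('pics/wrist_last.npz'));p=wray(w,(245,176),.072);print(p,delta([p[0],p[1],.125]).round(1))
d=dict(np.load('pics/side_last.npz'));print(ray(d,((692-600)/200*70+270,150+297/200*70),.072))
o=get_obs();print(Ro.from_euler('xyz',o['ee_rot']).as_matrix().round(3))
E
```

```text
[ 0.50772733 -0.23416231  0.072     ] [131.7  -0.9  -7.3]
[ 0.50302887 -0.23970172  0.072     ]
[[ 0.001 -0.893  0.449]
 [-0.     0.449  0.893]
 [-1.    -0.001 -0.   ]]
```

```bash
python3 -m handwheel '[[33,-0.5,-4,0,0,0,255],[33,0,-4,0,0,0,255],[33,0,0,0,0,0,255],[33,0,0,0,0,0,255],[0,0,0,0,0,0,255],[0,0,0,0,0,0,255],[0,0,0,0,0,0,255]]'
python3 - <<'E'
from h import *
w=snap('wrist','wrist4.png');d=snap('side','side4.png');e=get_obs()['eef_pos'];tip=e-[0,0,.025];print(e,wproj(w,tip),proj(d,tip))
a=cv2.resize(w['frame'][130:290,180:330],(560,597),interpolation=2);b=cv2.resize(d['frame'][190:300,260:340],(240,330),interpolation=2)
o=np.zeros((600,800,3),np.uint8);o[:597,:560]=a;o[:330,560:]=b;cv2.imwrite('pics/w4.png',o[:,:,::-1])
E
```

```text
t: 3.52
eef_pos: [0.508, -0.236, 0.1264]
ee_rot: [-1.686, 1.567, -0.582]
wrist_force: [0.4, -0.5, 0.4]
finger_gap: 0.001
[ 0.50773455 -0.2357852   0.12593911] [252.24001199 238.92695457] [303.29276242 241.96338646]
```

View pics/w4.png

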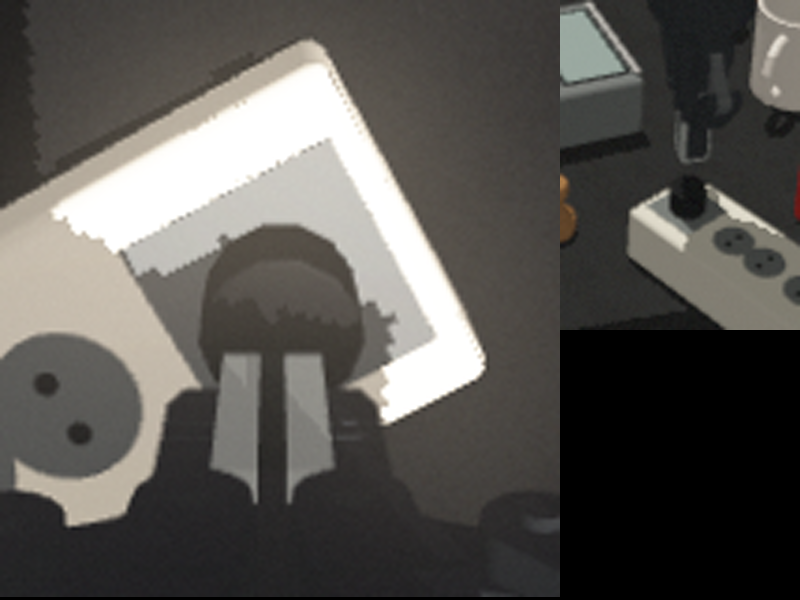

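Fingertips (crop 272,355) are centred on the key within ~1 mm sideways, and the side view has them directly above the key. Now I descend, watching for contact.

```bash
python3 -m handwheel '[[12,0,0,0,0,0,255],[12,0,0,0,0,0,255],[2,0,0,0,0,0,255],[2,0,0,0,0,0,255],[0,0,0,0,0,0,255]]'; python3 -m handwheel '[[2,0,0,0,0,0,255],[2,0,0,0,0,0,255],[0,0,0,0,0,0,255]]';python3 -m handwheel '[[2,0,0,0,0,0,255],[2,0,0,0,0,0,255],[0,0,0,0,0,0,255]]'
```

```text
t: 4.25
eef_pos: [0.5069, -0.2353, 0.0962]
ee_rot: [-1.58, 1.571, -0.476]
wrist_force: [0.3, -0.2, -0.8]
finger_gap: -0.001
t: 4.62
eef_pos: [0.5072, -0.2355, 0.0925]
ee_rot: [-1.648, 1.57, -0.544]
wrist_force: [0.1, 0.2, 3.3]
finger_gap: -0.001
t: 5.0
eef_pos: [0.5072, -0.2355, 0.0884]
ee_rot: [-1.644, 1.57, -0.54]
wrist_force: [0.5, -0.5, 3.0]
finger_gap: 0.002
```

```bash
python3 -m handwheel '[[2,0,0,0,0,0,255],[2,0,0,0,0,0,255],[0,0,0,0,0,0,255]]'
python3 - <<'E'
from h import *
print(get_obs()['wrist_force'],get_obs()['eef_pos'])
E
```

```text
t: 5.38
eef_pos: [0.5072, -0.2355, 0.0845]
ee_rot: [-1.667, 1.57, -0.563]
wrist_force: [0.2, 0.1, 4.5]
finger_gap: 0.001
[0.23675028 0.13953507 4.45431295] [ 0.50717918 -0.23551422  0.08450669]
```

```bash
python3 -m handwheel '[[2,0,0,0,0,0,255],[0,0,0,0,0,0,255],[0,0,0,0,0,0,255]]'; python3 -m handwheel '[[-20,0,0,0,0,0,255],[-40,0,0,0,0,0,255],[-50,0,0,0,0,0,255],[0,0,0,0,0,0,255],[0,0,0,0,0,0,255],[0,0,0,0,0,0,255]]'
cat >> h.py <<'E'
def wcloud(c):
    d=c['range_z'];v,u=np.mgrid[:d.shape[0],:d.shape[1]];K=c['mtx'];a=(u-K[0,2])/K[0,0];b=(v-K[1,2])/K[1,1];t=np.hypot(a,b);s=np.tan(t)/np.maximum(t,1e-9)
    p=np.stack([a*s*d,-b*s*d,-d],-1);return p@Ro.from_euler('xyz',c['orientation']).as_matrix().T+c['origin']
def key(P,f,x,y,r,zlo,zhi):
    m=(np.hypot(P[...,0]-x,P[...,1]-y)<r)&(P[...,2]>zlo)&(P[...,2]<zhi)
    return m
E
python3 - <<'E'
from h import *
for n in('wrist','side'):
    c=snap(n,n+'5.png');P=(wcloud if n=='wrist' else cloud)(c)
    for nm,x,y in(('power',.507,-.235),('reader',.515,-.009)):
        m=np.hypot(P[...,0]-x,P[...,1]-y)<.007
        h=np.hypot(P[...,0]-x,P[...,1]-y);h=(h>.018)&(h<.026)&(P[...,2]>.04)
        print(n,nm,m.sum(),np.percentile(P[m][:,2],[10,50,90]).round(4),'housing',h.sum(),np.median(P[h][:,2]).round(4) if h.any() else 0)
print(delta([.515,-.009,.16]),get_obs()['eef_pos'])
E
```

```text
t: 5.75
eef_pos: [0.5072, -0.2355, 0.0826]
ee_rot: [-1.682, 1.57, -0.578]
wrist_force: [0.7, -0.2, 4.8]
finger_gap: 0.002
t: 6.5
eef_pos: [0.5057, -0.2345, 0.19]
ee_rot: [1.47, 1.567, 2.574]
wrist_force: [0.5, -0.1, -0.5]
finger_gap: 0.0
wrist power 723 [0.0569 0.2025 0.2132] housing 12004 0.2477
wrist reader 123 [0.0806 0.0814 0.0824] housing 759 0.0595
side power 31 [0.0563 0.0586 0.5417] housing 347 0.2348
side reader 14 [0.0799 0.0819 0.083 ] housing 100 0.06
[ 30.81903365  93.39402084 205.62465339] [ 0.50595581 -0.23470887  0.19045429]
```

Power key reads ~57-58 mm top height (≈14 mm down), on. Next, the reader key location from both depth views.

```bash
python3 - <<'E'
from h import *
for n in('wrist','side'):
    c=dict(np.load(f'pics/{n}_last.npz'));P=(wcloud if n=='wrist' else cloud)(c)
    m=(np.hypot(P[...,0]-.507,P[...,1]+.235)<.016)&(P[...,2]>.052)&(P[...,2]<.08);q=P[m]
    print(n,'power',m.sum(),q.mean(0).round(4),np.percentile(q[:,2],[10,50,75,90]).round(4))
    m=(np.hypot(P[...,0]-.515,P[...,1]+.009)<.04)&(P[...,2]>.077)&(P[...,2]<.088);q=P[m]
    print(n,'reader',m.sum(),q.mean(0).round(4),cv2.minAreaRect((q[:,:2]*1000).astype(np.float32)))
    tgt=q.mean(0)
    print(delta([tgt[0],tgt[1],.17]))
E
```

```text
wrist power 761 [ 0.5084 -0.2344  0.057 ] [0.0561 0.0571 0.0576 0.0579]
wrist reader 705 [ 0.518  -0.0038  0.0811] ((519.03173828125, -1.2296199798583984), (51.52647399902344, 17.886144638061523), 71.9793472290039)
[ 20.81979482  93.10449952 211.60045101]
side power 99 [ 0.5052 -0.2366  0.057 ] [0.0539 0.0574 0.0583 0.0589]
side reader 86 [ 0.516  -0.0033  0.0813] ((516.6643676757812, -2.6623687744140625), (50.971763610839844, 17.407182693481445), 71.01251220703125)
[ 20.82622396  95.12308236 211.11181685]
```

```bash
python3 -m handwheel '[[0,23.5,53.2,0,0,0,255],[0,23.5,53.2,0,0,0,255],[0,23.5,53.2,0,0,0,255],[0,23.5,53.2,0,0,0,255],[30,0,0,0,0,0,255],[20,0,0,0,0,0,255],[0,0,0,0,0,0,255],[0,0,0,0,0,0,255]]'
python3 - <<'E'
from h import *
w=snap('wrist','wrist6.png');d=snap('side','side6.png');e=get_obs()['eef_pos'];print(e)
a=cv2.resize(w['frame'][130:290,180:330],(560,597),interpolation=2);b=cv2.resize(d['frame'][130:240,200:280],(240,330),interpolation=2)
o=np.zeros((600,800,3),np.uint8);o[:597,:560]=a;o[:330,560:]=b;cv2.imwrite('pics/w6.png',o[:,:,::-1])
P=wcloud(w);m=(np.hypot(P[...,0]-.515,P[...,1]+.005)<.04)&(P[...,2]>.077)&(P[...,2]<.088);q=P[m];r=cv2.minAreaRect((q[:,:2]*1000).astype(np.float32));print(r,delta([.5175,-.002,.0955]))
E
```

```text
t: 7.6
eef_pos: [0.5189, -0.0031, 0.1427]
ee_rot: [-1.376, 1.571, -0.272]
wrist_force: [1.1, 0.4, -0.6]
finger_gap: 0.005
[ 0.51940859 -0.00331996  0.1433436 ]
((519.4449462890625, -0.5402870178222656), (50.42616653442383, 18.51256561279297), 71.57660675048828) [47.84002161  2.3751515   0.29411229]
```

View pics/w6.png

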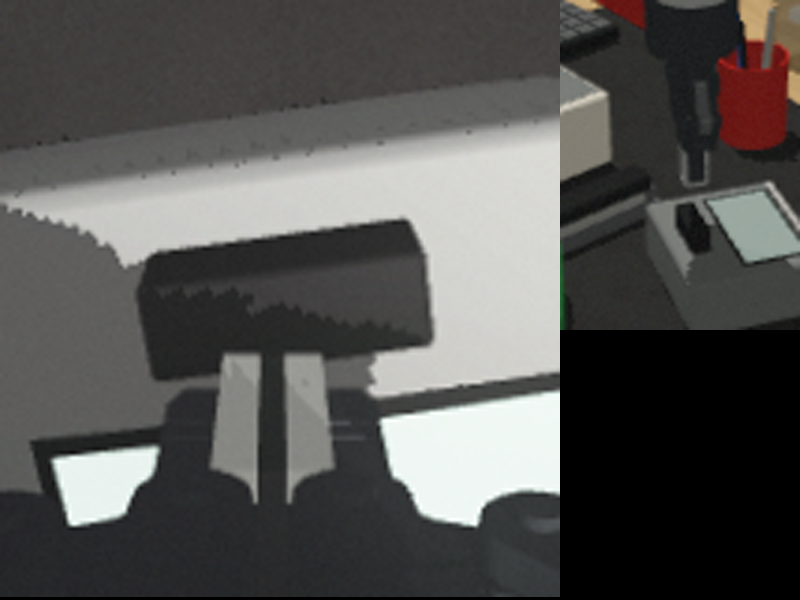

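The fingertips are over the bar's middle (crop 272 vs bar centre 290, ~2 mm), and the side view puts them above the bar. Descending; contact is expected at TCP z 0.107.

```bash
python3 -m handwheel '[[15,1,1.5,0,0,0,255],[15,0,0,0,0,0,255],[4,0,0,0,0,0,255],[2,0,0,0,0,0,255],[2,0,0,0,0,0,255],[0,0,0,0,0,0,255]]';python3 -m handwheel '[[2,0,0,0,0,0,255],[2,0,0,0,0,0,255],[2,0,0,0,0,0,255],[0,0,0,0,0,0,255]]'
```

```text
t: 8.45
eef_pos: [0.5189, -0.0012, 0.1045]
ee_rot: [-1.243, 1.57, -0.139]
wrist_force: [0.2, -0.4, -0.1]
finger_gap: -0.002
t: 8.95
eef_pos: [0.5189, -0.0012, 0.0985]
ee_rot: [-1.228, 1.57, -0.124]
wrist_force: [0.2, 0.1, 3.0]
finger_gap: -0.002
```

```bash
python3 -m handwheel '[[2,0,0,0,0,0,255],[2,0,0,0,0,0,255],[0,0,0,0,0,0,255],[0,0,0,0,0,0,255]]'; python3 -m handwheel '[[-20,0,0,0,0,0,255],[-40,0,0,0,0,0,255],[-40,0,0,0,0,0,255],[0,0,0,0,0,0,255],[0,0,0,0,0,0,255],[0,0,0,0,0,0,255]]'
python3 - <<'E'
from h import *
for n in('wrist','side'):
    c=snap(n,n+'7.png');P=(wcloud if n=='wrist' else cloud)(c)
    m=(np.hypot(P[...,0]-.518,P[...,1]+.002)<.04)&(P[...,2]>.0645)&(P[...,2]<.088);q=P[m]
    print(n,'reader',m.sum(),q.mean(0).round(4),cv2.minAreaRect((q[:,:2]*1000).astype(np.float32)),np.percentile(q[:,2],[10,50,75,90]).round(4))
    m=(np.hypot(P[...,0]-.487,P[...,1]-.257)<.05)&(P[...,2]>.1)&(P[...,2]<.113);q=P[m]
    if len(q): print(n,'printer',m.sum(),q.mean(0).round(4),cv2.minAreaRect((q[:,:2]*1000).astype(np.float32)))
print(get_obs()['eef_pos'],delta([.487,.257,.19]))
E
```

```text
t: 9.45
eef_pos: [0.5189, -0.0012, 0.0946]
ee_rot: [-1.236, 1.57, -0.132]
wrist_force: [-0.0, 0.3, 4.1]
finger_gap: 0.004
t: 10.2
eef_pos: [0.5173, -0.001, 0.1924]
ee_rot: [1.887, 1.568, 2.991]
wrist_force: [0.5, -0.3, -0.7]
finger_gap: -0.004
wrist reader 1251 [ 5.19e-01 -3.00e-04  6.90e-02] ((519.568359375, -0.6786251068115234), (50.19670104980469, 18.360671997070312), 71.50139617919922) [0.0681 0.069  0.0695 0.0699]
wrist printer 604 [0.487  0.255  0.1056] ((487.2899169921875, 257.7073669433594), (26.09511375427246, 28.370845794677734), 1.5623348951339722)
side reader 91 [ 0.5156 -0.0035  0.0689] ((517.2227783203125, -1.4076595306396484), (55.324161529541016, 18.622831344604492), 71.18196868896484) [0.0669 0.0689 0.0703 0.0709]
side printer 57 [0.484  0.2554 0.1056] ((484.6902160644531, 258.13055419921875), (26.268131256103516, 29.432998657226562), 0.43031051754951477)
[ 0.51758588 -0.00103221  0.19278049] [  2.96507161 143.42380374 216.66718255]
```

Reader key ~13 mm down, on. On to the printer key at about (0.4865, 0.257).

```bash
python3 -m handwheel '[[0,28.7,43.3,0,0,0,255],[0,28.7,43.3,0,0,0,255],[0,28.7,43.3,0,0,0,255],[0,28.7,43.3,0,0,0,255],[0,28.7,43.3,0,0,0,255],[25,0,0,0,0,0,255],[0,0,0,0,0,0,255],[0,0,0,0,0,0,255]]'
python3 - <<'E'
from h import *
w=snap('wrist','wrist8.png');d=snap('side','side8.png');e=get_obs()['eef_pos'];print(e)
a=cv2.resize(w['frame'][130:290,180:330],(560,597),interpolation=2);b=cv2.resize(d['frame'][100:210,140:220],(240,330),interpolation=2)
o=np.zeros((600,800,3),np.uint8);o[:597,:560]=a;o[:330,560:]=b;cv2.imwrite('pics/w8.png',o[:,:,::-1])
P=wcloud(w);m=(np.hypot(P[...,0]-.487,P[...,1]-.257)<.03)&(P[...,2]>.1)&(P[...,2]<.113);q=P[m];r=cv2.minAreaRect((q[:,:2]*1000).astype(np.float32));print(r,delta([.4865,.2575,.120]))
E
```

```text
t: 11.3
eef_pos: [0.4878, 0.2563, 0.1693]
ee_rot: [2.515, 1.57, -2.664]
wrist_force: [0.4, 0.4, 0.0]
finger_gap: 0.002
[0.48845426 0.25627243 0.17014098]
((487.7611999511719, 258.3927917480469), (26.164644241333008, 26.16939926147461), 2.5585453510284424) [50.13925198  2.33870895  0.17308991]
```

View pics/w8.png

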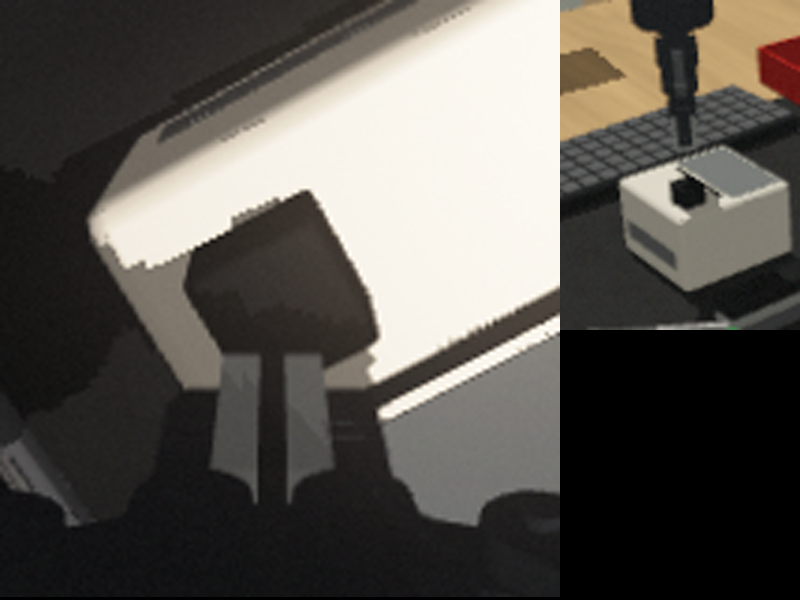

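Fingertips (crop 272,355) are over the square key, within 2 mm. Contact is expected at TCP z 0.132; I aim for about 0.1195.

```bash
python3 -m handwheel '[[15,1.5,0.5,0,0,0,255],[15,0,0,0,0,0,255],[6,0,0,0,0,0,255],[2,0,0,0,0,0,255],[2,0,0,0,0,0,255],[2,0,0,0,0,0,255],[0,0,0,0,0,0,255]]';python3 -m handwheel '[[2,0,0,0,0,0,255],[2,0,0,0,0,0,255],[2,0,0,0,0,0,255],[0,0,0,0,0,0,255],[0,0,0,0,0,0,255]]'
```

```text
t: 12.28
eef_pos: [0.4868, 0.258, 0.1275]
ee_rot: [-0.809, 1.57, 0.295]
wrist_force: [-1.0, -1.2, 3.2]
finger_gap: -0.001
t: 12.9
eef_pos: [0.4868, 0.258, 0.1214]
ee_rot: [-0.718, 1.57, 0.386]
wrist_force: [0.3, 0.4, 3.3]
finger_gap: -0.001
```

```bash
python3 -m handwheel '[[2,0,0,0,0,0,255],[0,0,0,0,0,0,255],[0,0,0,0,0,0,255]]';  python3 -m handwheel '[[-20,0,0,0,0,0,255],[-40,0,0,0,0,0,255],[-50,0,0,0,0,0,255],[-40,0,0,0,0,0,255],[0,0,0,0,0,0,255],[0,0,0,0,0,0,255],[0,0,0,0,0,0,255]]'
python3 - <<'E'
from h import *
K=[('power',.507,-.235,.055,.08,.011),('reader',.518,-.002,.0645,.088,.02),('printer',.487,.258,.0885,.113,.012)]
for n in('wrist','side','scene'):
    c=snap(n,n+'9.png');P=(wcloud if n=='wrist' else cloud)(c)
    for nm,x,y,a,b,r in K:
        if n=='scene': x+=.008;y+=.01
        m=(np.hypot(P[...,0]-x,P[...,1]-y)<r)&(P[...,2]>a)&(P[...,2]<b);q=P[m]
        if len(q): print(n,nm,len(q),q.mean(0).round(4),np.percentile(q[:,2],[10,50,90]).round(4))
    if n=='scene':
        for nm,z,(u,v) in(('power',.05,(221,135)),('reader',.06,(262,200)),('printer',.085,(335,265))):
            m=(abs(P[...,2]-z)<.006)&(c['range_z']>0);k,l=cv2.connectedComponents(m.astype(np.uint8))
            l0=l[v,u] or np.bincount(l[v-8:v+9,u-8:u+9].ravel())[1:].argmax()+1;print(nm,cv2.minAreaRect((P[l==l0][:,:2]*1000).astype(np.float32)))
E
```

```text
t: 13.28
eef_pos: [0.4869, 0.258, 0.1195]
ee_rot: [-0.76, 1.57, 0.344]
wrist_force: [-1.2, -0.4, 5.2]
finger_gap: -0.002
t: 14.15
eef_pos: [0.4857, 0.2576, 0.2672]
ee_rot: [2.368, 1.567, -2.811]
wrist_force: [0.2, 0.2, 0.4]
finger_gap: -0.0
wrist power 55 [ 0.5072 -0.2349  0.0575] [0.0565 0.0574 0.0583]
wrist reader 273 [ 0.5178 -0.0014  0.0689] [0.0678 0.0691 0.07  ]
wrist printer 438 [0.4869 0.258  0.094 ] [0.093  0.094  0.0949]
side power 49 [ 0.5064 -0.2355  0.0582] [0.0564 0.0583 0.0598]
side reader 58 [ 0.5166 -0.0007  0.0692] [0.0669 0.0693 0.0712]
side printer 25 [0.4872 0.2566 0.0942] [0.0926 0.0941 0.0959]
scene power 15 [ 0.5142 -0.2283  0.0579] [0.0559 0.058  0.0602]
scene reader 64 [0.5229 0.008  0.0696] [0.066  0.0697 0.0729]
scene printer 33 [0.4942 0.2657 0.0943] [0.0901 0.0949 0.0974]
power ((513.0335083007812, -305.0216064453125), (71.00379180908203, 203.75523376464844), 2.0428192615509033)
reader ((553.5991821289062, -10.89654541015625), (141.15904235839844, 120.53231811523438), 71.3317642211914)
printer ((523.2344360351562, 290.3425598144531), (129.38729858398438, 120.22669219970703), 2.8481645584106445)
```

View pics/side9.png

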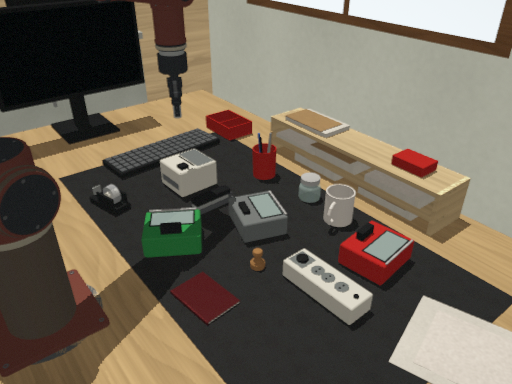

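All three keys are down (power 14 mm, reader 13 mm, printer 13 mm). The devices are where they were, within noise, the bystanders are standing, and the arm is clear. Handing in.

```bash
python3 -c "
from plant import arm; print(arm.finish_job())"
```

```text
the job is handed in; nothing more can be done
None
```

I pressed the three keys with the closed fingertips, in the order power box, ID reader, ticket printer, and handed the job in at about 14.3 s.

- **Keys:** after I let go, all three stayed down in the wrist, side and scene depth images. The power key is about 14 mm down (top at 57–58 mm), near the upper end of the 9–14 mm range. The reader key is about 13 mm down (top at 69 mm) and the printer key about 13 mm down (top at 94 mm).
- **Force:** the highest wrist force I read during the presses was about 5 N. It is only read at the end of each call.
- **Surroundings:** the three devices had not moved beyond about 1.5 mm of measurement noise. The bystanders were still standing, the reset button and the red and green look-alikes were left alone, and the arm ended clear of everything.
- **Disagreement:** the scene camera's positions were about 10 mm off the side and wrist cameras. A check against the gripper's known position showed the scene camera was the wrong one, so I worked from the other two, which agreed within about 3–5 mm.

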